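Free the ratchet and lower the curing lamp

ROBOT

A 6-joint arm with a two-finger parallel gripper is mounted at the origin on the work surface. World frame = base frame: x ahead of the robot, y to its left, z up, the work surface at z = 0. Lengths are in m, angles in rad, forces in N, time in s.
With the tool pointing down it reaches from about 0.25 to 0.725 m from the base axis. Payload 4 kg.
Tool frame: the origin (TCP) lies midway between the tips of the shut fingers; the grasp point (between the pads) lies 19 mm behind it; y points along the fingers, x is the direction in which the jaws open and shut, and the axes are right-handed (so a half turn about y gives the same grasp; the last joint's range is limited). The gripper opens to 85 mm and grips with 20 to 120 N. Pads are 22 mm wide; open, the fingers measure 114 mm over their backs; the gripper's body (76 mm by 85 mm) begins 54 mm behind the grasp point. The pads swing forward as they close: fully open they stand 13 mm farther back than shut.
Start: joints at [1.195, 0.241, 0.005, 1.335, 0, 1.571], TCP at [0.184, 0.465, 0.231] pointing down, gripper open.
Joint ranges: [-2.72, 2.72], [-1.05, 1.87], [-1.09, 1.28], [-1.99, 2.15], [-1.42, 1.44], [-3.14, 3.14]. Speed limits (rad/s): [2.79, 2.79, 3.14, 3.14, 3.14, 3.14].

INTERFACE

Orientations are given as a rotation vector (axis times angle).
In Python, from bench import manip, vision, workorder, finder, monitor gives the robot as it stands. The module is installed in compiled form; this text tells all that it offers. Calls block until the motion is done:
- manip.reach(position, orientation): joint-space move of the TCP to a pose.
- manip.move_linear(position, rot=None, rate=0.15): straight line of the TCP; rot=None keeps the orientation; rate is the mean speed in m/s.
- manip.move_joints(angles): joint-space move.
- manip.release() and manip.grab(effort=None): open the fingers fully, or close them until they stop; effort is the grip in N (None keeps the last).
- manip.pause(seconds).
- manip.inverse_kinematics(position, orientation): joint angles nearest the present ones, or None.
- vision.capture(name): name is "scene" or "top"; returns a dict with "img" (384x512x3 uint8, blue, green, red), "fov_y" (degrees; the focal length in pixels is half the picture's height over the tangent of half this angle, whatever the lens; pixels are square), "cx", "cy" (the principal point, pixels), "eye" and "rotation" of the camera in the world. Camera axes: x right, y down, z forward; pixel columns grow to the right and rows downward; lengths in m; the calibration is good to about 2 mm. A picture is of the moment at which its call begins. There is no depth.
A pose or a line that the arm cannot do raises manip.IKError and nothing moves.
- workorder.job_done(): hands the job in, once; it reports no verdict.
Trained networks look in the newest picture that a camera, given by its name, has taken for a name from the list of things; names that differ only in an ending like _2 or _b are one class to them, and where a whole thing is asked for, a point or a joint stands for the part that bears it (a point fixed in the world has none). Each returns a list of dicts, best first, with "conf" (0 to 1); they miss things now and then, are a little off and sometimes report something else, mostly with a low value. They report only what shows in the picture. A call takes as long as a camera call.
- finder.outline_of(label, camera): "region" (384x512 bool, what is visible of it) and "bbox" ([left, top, width, height] in pixels, round what is visible of it).
- finder.mark_of(label, camera): "at" ([column, row] in pixels: a listed point, or the origin of a listed thing).
Readings, each from a call of its own:
- monitor.read_time_s(): time.
- monitor.read_joint_pos(): joint angles.
- monitor.read_joint_vel(): joint speeds.
- monitor.read_joint_torque(): joint torques, N m.
- monitor.read_tcp_pos(): TCP position.
- monitor.read_ee_rot(): TCP orientation.
- monitor.read_contact_force(): force on the tool from outside, world axes, zero at the start.
- monitor.read_moment(): the same for the moment, N m.
- monitor.read_finger_gap(): finger opening in m.
Only numpy, scipy, OpenCV 4.12 (cv2) and the standard library are available. Lean on these libraries where they do the work, as an engineer would, in place of code of your own. Each camera call takes 0.05 s, during which the arm holds its last target. There are 200 camera calls.

TASK

Lower the curing lamp over the tray of bonded carbon slats: with a fingertip press the red thumb pad of its ratchet pawl down until the pawl snaps over and stays clear of the teeth, then push the lamp arm gently all the way down onto its rest by the black pad on top of the lamp head. Only press and push: do not force the arm against the teeth, lift it or let it slam, leave the pawl off, and leave everything else on the bench where it is.

Things in the scene. Friction and masses are not known exactly. Their poses are not given: they have to be found in the camera images.
- lamp: bench infrared curing lamp, fixed to the table. Origin on the table below the hinge; x along the hinge axis, y along the arm towards the lamp head, z up. Off-white base plate 170 x 390 x 12 mm (y -110 to +280). Two cheek plates, 60 mm over their outsides, carry the hinge at 150 mm height and the pawl's pivot at y -78, height 206 mm. Control box 54 mm high on the plate below the pawl's tail.
- hinge (a point): point on the hinge axis of the lamp arm, mid-width, 150 mm above the table; axes as lamp (x is the hinge axis, y points level towards the lamp head). Fixed to the lamp's base.
- lamp_arm (a joint): angle of the arm above level, rad. 0: down on its rest (end of travel). Starts at 0.4 to 0.7. The pawl catches a toothed quadrant on the arm (a tooth every 0.13 rad): engaged, the arm clicks upward freely but goes down at most one tooth. Pawl off: the stiff hinge stays where left and goes down under 3 to 9 N on the black pad. Arm with head 0.85 kg, sprung.
- push_pad (a point): centre of the top face of the black push pad (130 mm along the hinge axis x 62 mm along the arm) on top of the steel lamp head, 217 mm from the hinge along the arm and 12 mm above the arm's centre line; moves and tilts with the arm (z: the face's normal). Height 162 mm with the arm down, 240 to 300 mm at the start. Head 220 x 130 mm, hood 58 mm below the centre line. Nothing above the pad.
- pawl (a joint): angle of the pawl, rad. 0 to 0.1: engaged in the teeth (or riding on one). Grows as the thumb pad on its tail is pressed down; stop at 0.34. A spring plunger pulls it back into the teeth below about 0.17 and throws it on to the stop beyond that, where it stays off without being held. About 4 to 6 N on the thumb pad throws it.
- pawl_pad (a point): centre of the top face of the red thumb pad (38 mm along the hinge axis x 36 mm along the arm) on the pawl's tail, on the side of the hinge away from the lamp head: 133 mm behind the hinge, 208 to 214 mm above the table while engaged; it goes down some 18 mm until the pawl meets its stop. Moves with the pawl.
- tray: loose aluminium tray 150 x 130 x 18 mm on the base plate under the lamp head, 175 mm along the arm from the hinge; origin under its centre. Leave alone.
- slat_a: black carbon slat 110 x 22 x 9 mm with cream tape ends, lying in the tray; origin under its centre. Leave alone.
- slat_b: the second such slat in the tray. Leave alone.
- resin_pot: open grey resin pot, diameter 76 mm, 100 mm high, cream tape bands; origin under its centre. Stands beside the lamp. Leave alone.
- tape_roll: roll of cream masking tape lying flat, diameter 90 mm, 24 mm high; origin under its centre. Leave alone.
- hardener_jar: amber jar with a white cap, diameter 64 mm, 85 mm high; origin under its centre. Leave alone.
- brush: glue brush, wooden handle, 200 x 42 x 20 mm, lying beyond the head's end of the lamp's base plate; origin under its middle. Leave alone.
- spray_bottle: white spray bottle with a red head, diameter 68 mm, about 190 mm high, standing beyond the lamp head's end of the base plate; origin under its centre. Leave alone.

How it is judged:
By the outcome, as a careful person would: the job done as asked, in the order asked, and still so for the second after the job is handed in, with the robot touching nothing.
It also fails if it takes over 42 s, if anything falls off the work surface, if the arm or the gripper's body presses on something with over 40 N, if the wrist force passes 120 N, or if a joint passes its speed limit or range.

## Working session

There is one attempt and no reset: what is moved stays moved. The work goes in short steps, each a Python script; the robot and the scene stay as the last script left them, time stands still between calls to the robot, and variables do not carry over. Pictures are saved under pics/ and viewed, about 8 in all and at most 12, crops included, and the job is handed in when it is done.

```bash
mkdir -p pics; cat > h.py <<'E'
import numpy as np, cv2
from bench import manip, vision, workorder, finder, monitor
def cam(c):
    f=192/np.tan(np.radians(c["fov_y"])/2); return f,c["cx"],c["cy"],np.array(c["eye"]),np.array(c["rotation"])
def ray(c,p):
    f,cx,cy,e,R=cam(c); d=R@np.array([(p[0]-cx)/f,(p[1]-cy)/f,1.]); return e,d/np.linalg.norm(d)
def proj(c,P):
    f,cx,cy,e,R=cam(c); q=R.T@(np.array(P)-e); return f*q[0]/q[2]+cx,f*q[1]/q[2]+cy
def tri(rs):
    A=np.zeros((3,3));b=np.zeros(3)
    for e,d in rs:
        M=np.eye(3)-np.outer(d,d);A+=M;b+=M@e
    X=np.linalg.solve(A,b); return X,[np.linalg.norm((np.eye(3)-np.outer(d,d))@(X-e)) for e,d in rs]
E
python3 - <<'E'
from h import *
np.set_printoptions(precision=4,suppress=True)
C={}
for n in("scene","top"):
    c=C[n]=vision.capture(n); cv2.imwrite(f"pics/{n}0.png",c["img"])
    print(n,c["fov_y"],c["cx"],c["cy"],c["eye"],np.array(c["rotation"]).tolist())
for l in("hinge","push_pad","pawl_pad","lamp","tray","resin_pot","tape_roll","hardener_jar","brush","spray_bottle"):
    r=[]
    for n in C:
        m=finder.mark_of(l,n); print(l,n,[(np.round(k["at"],1).tolist(),round(k["conf"],2)) for k in m[:3]])
        if m: r.append(ray(C[n],m[0]["at"]))
    if len(r)==2: print("   ",*tri(r))
print(monitor.read_time_s(),monitor.read_tcp_pos(),monitor.read_ee_rot())
E
```

```text
scene 42.40991960903134 260.27206266299163 195.75964661463092 [0.6395 0.9642 1.1291] [-0.06821217350568512, -2.880957815201938, 1.154172631879638]
top 55.033155774485266 256.65051802804913 193.44170400414825 [0.4772 0.0241 0.9628] [-2.1713721245429896, 2.120094489387481, -0.135281745260179]
hinge scene [([263.9, 148.8], 0.96)]
hinge top [([354.0, 210.4], 0.97)]
    [0.5583 0.4941 1.0459] [np.float64(0.798044469389747), np.float64(0.7980444693897465)]
push_pad scene [([256.8, 163.2], 0.7), ([262.9, 184.7], 0.52)]
push_pad top [([268.0, 186.7], 0.78)]
    [0.5583 0.4941 1.0459] [np.float64(0.798044469389747), np.float64(0.7980444693897465)]
pawl_pad scene [([264.9, 107.4], 0.79)]
pawl_pad top [([423.3, 219.1], 0.57)]
    [0.5583 0.4941 1.0459] [np.float64(0.798044469389747), np.float64(0.7980444693897465)]
lamp scene [([262.2, 182.6], 0.64)]
lamp top [([339.1, 215.4], 0.98)]
    [0.5583 0.4941 1.0459] [np.float64(0.798044469389747), np.float64(0.7980444693897465)]
tray scene [([251.8, 222.6], 0.84)]
tray top []
resin_pot scene [([215.4, 183.0], 0.58)]
resin_pot top [([336.0, 156.5], 0.
[... 183 characters left out ...]
583 0.4941 1.0459] [np.float64(0.798044469389747), np.float64(0.7980444693897465)]
hardener_jar scene [([305.7, 196.2], 0.73), ([232.3, 272.6], 0.23)]
hardener_jar top [([311.4, 265.6], 0.57)]
    [0.5583 0.4941 1.0459] [np.float64(0.798044469389747), np.float64(0.7980444693897465)]
brush scene [([233.3, 270.9], 0.96)]
brush top [([262.7, 185.5], 0.62), ([207.9, 178.7], 0.59)]
    [0.5583 0.4941 1.0459] [np.float64(0.798044469389747), np.float64(0.7980444693897465)]
spray_bottle scene [([247.5, 306.4], 0.93)]
spray_bottle top [([161.1, 187.5], 0.71)]
    [0.5583 0.4941 1.0459] [np.float64(0.798044469389747), np.float64(0.7980444693897465)]
1.1 [0.1835 0.4651 0.2313] [-1.3639 -0.9281  0.9281]
```

```bash
sed -i 's/np.array(c\["rotation"\])/cv2.Rodrigues(np.array(c["rotation"],float))[0]/' h.py
python3 - <<'E'
from h import *
np.set_printoptions(precision=4,suppress=True)
C={n:vision.capture(n) for n in("scene","top")}
for l in("hinge","push_pad","pawl_pad","lamp","tray","resin_pot","tape_roll","hardener_jar","brush","spray_bottle"):
    r=[]
    for n in C:
        m=finder.mark_of(l,n)
        if m:
            r.append(ray(C[n],m[0]["at"]))
            print(l,n,m[0]["at"],round(m[0]["conf"],2))
            cv2.drawMarker(C[n]["img"],tuple(int(v) for v in m[0]["at"]),(0,255,0),0,6)
    if len(r)==2: print("   ",*tri(r))
print(cv2.Rodrigues(np.array(monitor.read_ee_rot()))[0], monitor.read_contact_force())
v=np.hstack([cv2.resize(C[n]["img"][:, 60:460],None,fx=1,fy=1.) for n in C]); cv2.imwrite("pics/a.png",v)
E
```

```text
hinge scene [261.9, 146.8] 0.58
hinge top [355.4, 211.4] 0.81
    [ 0.5541 -0.1877  0.1377] [np.float64(0.0008070781597063685), np.float64(0.0008070781597064649)]
push_pad scene [254.1, 163.7] 0.97
push_pad top [266.8, 188.7] 0.66
    [0.586  0.0129 0.2524] [np.float64(0.0015870417036246208), np.float64(0.0015870417036244091)]
pawl_pad scene [264.0, 107.1] 0.47
pawl_pad top [425.2, 217.2] 0.85
    [ 0.5408 -0.3201  0.1888] [np.float64(0.0006237674459726533), np.float64(0.0006237674459726236)]
lamp scene [260.5, 183.4] 0.77
lamp top [338.9, 216.8] 0.84
    [ 0.5545 -0.1839 -0.0168] [np.float64(0.0004575472437826229), np.float64(0.00045754724378266115)]
tray scene [254.8, 220.7] 0.85
resin_pot scene [213.6, 182.6] 0.83
resin_pot top [335.6, 155.4] 0.9
    [ 0.7106 -0.1695  0.0086] [np.float64(0.003858776862961966), np.float64(0.0038587768629619805)]
tape_roll scene [305.4, 167.7] 0.61
tape_roll top [359.6, 272.7] 0.75
    [ 0.4074 -0.2297  0.0065] [np.float64(0.004120004821273897), np.float64(0.004120004821273862)]
hardener_jar scene [306.8, 197.1] 0.76
hardener_jar top [310.5, 265.6] 0.95
    [ 0.419  -0.1063 -0.0049] [np.float64(0.006549700157947501), np.float64(0.00654970015794745)]
brush scene [233.5, 276.5] 0.62
brush top [204.9, 179.2] 0.9
    [ 0.6486  0.1768 -0.0188] [np.float64(0.001171134129263193), np.float64(0.0011711341292633944)]
spray_bottle scene [247.9, 308.0] 0.77
spray_bottle top [161.1, 187.7] 0.84
    [0.6162 0.2891 0.0017] [np.float64(0.0022362728584989465), np.float64(0.0022362728584989595)]
[[ 0.3671 -0.     -0.9302]
 [ 0.9302 -0.      0.3671]
 [-0.     -1.      0.    ]] [0.5765 0.291  0.1343]
```

View pics/a.png

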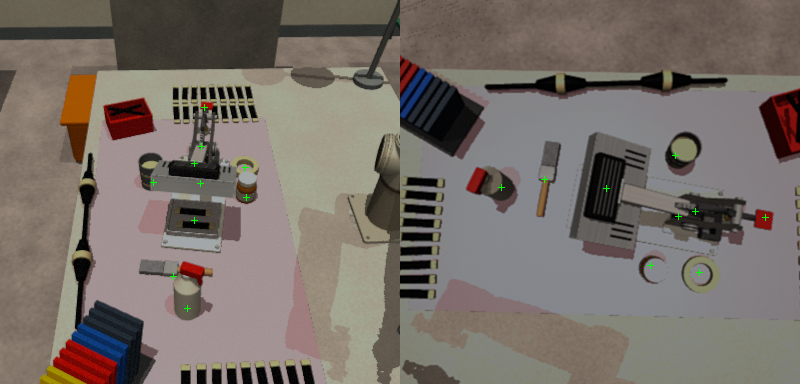

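The picture shows the lamp head at about (266,188) and the red thumb pad at about (425,217) in the top image. The arm is raised with the pot, tape and jar beside it and the bottle beyond the head. Next I'll fit the lamp pose and arm angle from repeated detections.

```bash
cat >> h.py <<'E'
from scipy.optimize import least_squares
def model(p):
    x,y,a,t=p[:4]; xl=np.array([np.cos(a),np.sin(a),0]); yl=np.array([-np.sin(a),np.cos(a),0]); o=np.array([x,y,0]); z=np.array([0,0,1.])
    s,c=np.sin(t),np.cos(t)
    return dict(lamp=o,hinge=o+.15*z,pawl_pad=o-.133*yl+p[4]*z,push_pad=o+yl*(.217*c-.012*s)+z*(.15+.217*s+.012*c)),xl,yl
def R_of(a,tilt=0):
    _,xl,yl=model([0,0,a,0,0]); R=np.column_stack([xl,[0,0,-1],yl])
    return R
def rv(a): return cv2.Rodrigues(R_of(a))[0].ravel()
def red(c,near,r=25):
    im=c["img"].astype(int); m=(im[...,2]>90)&(im[...,2]>2*im[...,1])&(im[...,2]>2*im[...,0])
    yy,xx=np.nonzero(m); k=np.hypot(xx-near[0],yy-near[1])<r
    return (xx[k].mean(),yy[k].mean(),k.sum()) if k.any() else None
def measure(n=3,labels=("lamp","hinge","pawl_pad","push_pad"),cams=("scene","top")):
    C={};obs=[]
    for _ in range(n):
        for k in cams:
            C[k]=vision.capture(k)
            for l in labels:
                m=finder.mark_of(l,k)
                if m and m[0]["conf"]>.4: obs.append((l,k,np.array(m[0]["at"])))
    return C,obs
E
python3 - <<'E'
from h import *
np.set_printoptions(precision=4,suppress=True)
C,obs=measure()
def res(p):
    M=model(p)[0]; return np.concatenate([np.array(proj(C[k],M[l]))-a for l,k,a in obs]+[[(p[4]-.211)/.002]])
s=least_squares(res,[.556,-.188,-.13,.5,.211],loss="soft_l1",f_scale=2)
print(s.x,"rms",np.sqrt(np.mean(s.fun**2)))
M,xl,yl=model(s.x); np.save("p.npy",s.x)
for l in M:
    print(l,M[l])
    for k in C:
        a=np.array([o[2] for o in obs if o[0]==l and o[1]==k])
        if len(a): print("  ",k,a.mean(0),a.std(0),"model",np.array(proj(C[k],M[l])))
for k in C: print(k,"red",red(C[k],proj(C[k],M["pawl_pad"])))
r=rv(s.x[2])
for P in ([.35,.0,.45],M["pawl_pad"]+[0,0,.1],M["pawl_pad"]-[0,0,.02],M["push_pad"]+[0,0,.1]): print(manip.inverse_kinematics(np.array(P),r))
print(monitor.read_time_s())
E
```

```text
[ 0.557  -0.1783 -0.1441  0.4217  0.2102] rms 18.006126306541532
lamp [ 0.557  -0.1783  0.    ]
   scene [261.8333 185.2667] [1.5195 0.826 ] model [260.0712 180.9907]
   top [339.0333 216.1   ] [0.4784 0.7483] model [338.1436 215.1595]
hinge [ 0.557  -0.1783  0.15  ]
   scene [260.65 146.7 ] [0.45 0.4 ] model [260.9611 145.7247]
   top [339.7    228.8333] [20.8932 26.6424] model [352.4273 209.8789]
pawl_pad [ 0.5379 -0.3099  0.2102]
   scene [238.3  144.05] [27.   40.45] model [265.0916 103.4037]
   top [425.4 217.2] [0.8165 0.8641] model [424.7677 218.0464]
push_pad [0.5847 0.0128 0.2498]
   scene [254.6667 164.5333] [1.484  1.5434] model [255.17   164.5333]
   top [267.1    188.2333] [1.2083 1.4197] model [266.9773 188.752 ]
scene red (np.float64(266.51851851851853), np.float64(105.1358024691358), np.int64(81))
top red (np.float64(423.5286195286195), np.float64(219.26262626262627), np.int64(297))
[ 0.     -0.045   0.2499  1.8657  0.      1.7149]
[-0.5227  0.4877  0.566   1.6491  0.      1.1923]
[-0.5227  0.5015  0.28    1.3493  0.      1.1923]
[0.0219 0.4138 0.5531 1.7102 0.     1.7369]
3.7
```

```bash
python3 - <<'E'
from h import *
np.set_printoptions(precision=4,suppress=True)
p=np.load("p.npy"); M,xl,yl=model(p); r=rv(p[2]); P=M["pawl_pad"]
manip.grab(20)
t=monitor.read_tcp_pos(); manip.move_linear([t[0],t[1],.43],rate=.3)
manip.reach([.35,0,.45],r)
manip.reach([P[0],P[1],.34],r)
manip.move_linear([P[0],P[1],.235],rate=.15)
manip.pause(.2)
print(monitor.read_time_s(),monitor.read_tcp_pos(),monitor.read_contact_force(),monitor.read_finger_gap())
c=vision.capture("scene"); print(proj(c,monitor.read_tcp_pos()))
d=vision.capture("top")
a=cv2.resize(c["img"][60:180,200:330],None,fx=3,fy=3,interpolation=2); b=cv2.resize(d["img"][150:270,340:470],None,fx=3,fy=3,interpolation=2)
cv2.imwrite("pics/b.png",np.hstack([a,b]))
E
```

```text
9.5333 [ 0.5385 -0.3102  0.2364] [-0.1537 -0.2824  0.2687] -0.00025345366951126576
(np.float64(265.14980710647853), np.float64(96.44947157826041))
```

View pics/b.png

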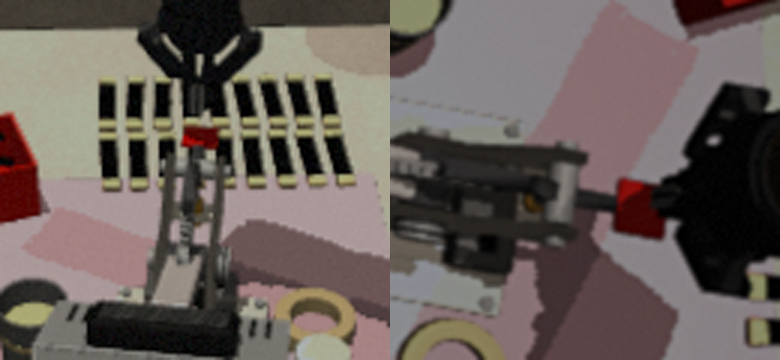

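```bash
python3 - <<'E'
from h import *
np.set_printoptions(precision=4,suppress=True)
d=vision.capture("top"); t=np.array(monitor.read_tcp_pos()); print("tcp px",proj(d,t))
e,v=ray(d,(423.5,219.3)); Q=e+v*(.211-e[2])/v[2]; print("pad by red",Q)
p=np.load("p.npy"); M,xl,yl=model(p); D=Q-t; print("offset lamp x,y (mm)",D@xl*1e3,D@yl*1e3)
im=d["img"][195:240,405:450].astype(int); m=(im[...,2]>90)&(im[...,2]>2*im[...,1])&(im[...,2]>2*im[...,0])
for row in m[::2]: print("".join(".#"[int(q)] for q in row))
g=d["img"][195:240,405:450].max(2)<55
print()
for row in g[::2]: print("".join(".#"[int(q)] for q in row))
E
```

```text
tcp px (np.float64(430.56901329145467), np.float64(217.04355556364345))
pad by red [ 0.5352 -0.3069  0.211 ]
offset lamp x,y (mm) -3.3127156578310193 2.764198188071974
.............................................
.............................................
.............................................
.............................................
.............................................
.............................................
.............................................
.............................................
............#######..........................
...........########..........................
...........####..............................
...........#.................................
.............................................
.............................................
.............................................
.............................................
.............................................
.............................................
.............................................
.............................................
............
[... 484 characters left out ...]
##########
.........................####################
.....................########################
#########............########################
###########..........########################
###########..........########################
..........#............######################
..........#..............#.....##############
..........#....................##############
..............................###############
..............................###############
...............................##############
................................#############
.................................############
..................................###########
...................................##########
```

```bash
python3 - <<'E'
from h import *
np.set_printoptions(precision=4,suppress=True)
x,y=.5357,-.3075
manip.move_linear([x,y,.23],rate=.05); manip.pause(.2)
b=np.array(monitor.read_contact_force()); z=.23; z0=None; mx=0
log=[]
while z>.187:
    z-=.0015; manip.move_linear([x,y,z],rate=.03)
    f=np.array(monitor.read_contact_force())-b; tz=monitor.read_tcp_pos()[2]; log.append((round(tz*1e3,1),round(f[2],1)))
    if f[2]>1.5 and z0 is None: z0=tz
    mx=max(mx,f[2])
    if f[2]>14 or (z0 and mx>3 and f[2]<.8): break
print(log); print("contact z",z0,"f",f,monitor.read_time_s())
E
```

```text
[(np.float64(228.4), np.float64(0.2)), (np.float64(226.8), np.float64(0.3)), (np.float64(225.3), np.float64(0.3)), (np.float64(223.8), np.float64(-0.1)), (np.float64(222.3), np.float64(-0.2)), (np.float64(220.8), np.float64(0.1)), (np.float64(219.4), np.float64(-0.1)), (np.float64(217.8), np.float64(0.4)), (np.float64(216.3), np.float64(-0.2)), (np.float64(214.8), np.float64(0.6)), (np.float64(213.4), np.float64(0.1)), (np.float64(211.8), np.float64(0.1)), (np.float64(210.9), np.float64(1.5)), (np.float64(209.3), np.float64(2.5)), (np.float64(207.2), np.float64(1.5)), (np.float64(205.2), np.float64(-0.4)), (np.float64(204.1), np.float64(0.7)), (np.float64(202.8), np.float64(-0.5)), (np.float64(201.4), np.float64(0.2)), (np.float64(199.8), np.float64(0.3)), (np.float64(198.3), np.float64(-0.3)), (np.float64(197.3), np.float64(0.5)), (np.float64(197.0), np.float64(6.2)), (np.float64(196.8), np.float64(11.5)), (np.float64(196.6), np.float64(16.5))]
contact z 0.21091256145843892 f [-4.6247  1.2204 16.5033] 16.4
```

```bash
python3 - <<'E'
from h import *
np.set_printoptions(precision=4,suppress=True)
manip.move_linear([.5357,-.3075,.26],rate=.12)
manip.move_linear([.50,-.24,.38],rate=.3)
P=[.5357,-.3075,.195]
C={}
for n in("scene","top"):
    c=C[n]=vision.capture(n); m=finder.mark_of("pawl_pad",n); print(n,[(k["at"],round(k["conf"],2)) for k in m[:2]],red(c,proj(c,P)),"proj195",proj(c,P),"proj211",proj(c,[.5357,-.3075,.211]))
print(monitor.read_time_s())
a=cv2.resize(C["scene"]["img"][60:180,200:330],None,fx=3,fy=3,interpolation=2); b=cv2.resize(C["top"]["img"][150:270,340:470],None,fx=3,fy=3,interpolation=2)
cv2.imwrite("pics/c.png",np.hstack([a,b]))
E
```

```text
scene [([266.3, 110.1], 0.66), ([254.9, 225.0], 0.65)] (np.float64(266.55555555555554), np.float64(109.2), np.int64(45)) proj195 (np.float64(265.6987538687423), np.float64(107.82499309152512)) proj211 (np.float64(265.8329757623843), np.float64(103.62768649160252))
top [([421.7, 218.5], 0.62)] (np.float64(419.1923076923077), np.float64(219.46153846153845), np.int64(234)) proj195 (np.float64(420.4122919644804), np.float64(219.5684603242476)) proj211 (np.float64(423.809675907632), np.float64(219.04972038016103))
17.9417
```

View pics/c.png

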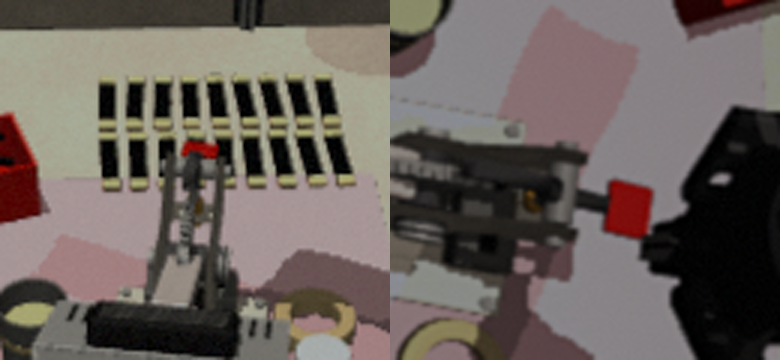

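The red pad now sits about 16 mm lower (scene row 105→109, top column 423.5→419) with nothing touching it, so the pawl is off. Next I'll push the head down along its arc.

```bash
cat > push.py <<'E'
from h import *
np.set_printoptions(precision=4,suppress=True)
p=np.load("p.npy"); r=rv(p[2])
def at(t,dz=0):
    q=p.copy(); q[3]=t; return model(q)[0]["push_pad"]+[0,0,.011*np.tan(max(t,0))+dz]
t=p[3]+.1; S=at(t)
manip.reach([S[0],S[1],.38],r); manip.move_linear(S+[0,0,.02],rate=.15); manip.pause(.2)
b=np.array(monitor.read_contact_force()); log=[]; tc=None
while t>-.03:
    t-=.02 if t>.06 else .005
    manip.move_linear(at(t) if t>0 else at(0,.217*t),rate=.04)
    f=np.array(monitor.read_contact_force())-b; log.append((round(t,3),round(monitor.read_tcp_pos()[2]*1e3,1),round(f[2],1)))
    if f[2]>1.5 and tc is None: tc=t
    if f[2]>(13 if t>.04 else 16): break
print(log); print("contact",tc,f,monitor.read_time_s())
E
python3 push.py
```

```text
[(np.float64(0.502), np.float64(270.9), np.float64(0.2)), (np.float64(0.482), np.float64(266.7), np.float64(-0.3)), (np.float64(0.462), np.float64(262.5), np.float64(-1.0)), (np.float64(0.442), np.float64(258.4), np.float64(0.3)), (np.float64(0.422), np.float64(254.6), np.float64(-0.7)), (np.float64(0.402), np.float64(250.3), np.float64(-0.6)), (np.float64(0.382), np.float64(246.0), np.float64(-0.8)), (np.float64(0.362), np.float64(241.7), np.float64(0.0)), (np.float64(0.342), np.float64(237.5), np.float64(-0.8)), (np.float64(0.322), np.float64(233.2), np.float64(-0.3)), (np.float64(0.302), np.float64(228.9), np.float64(0.5)), (np.float64(0.282), np.float64(224.6), np.float64(-0.8)), (np.float64(0.262), np.float64(220.2), np.float64(-0.7)), (np.float64(0.242), np.float64(215.9), np.float64(-0.8)), (np.float64(0.222), np.float64(211.5), np.float64(-0.6)), (np.float64(0.202), np.float64(207.0), np.float64(-0.2)), (np.float64(0.182), np.float64(202.6), np.float64(-0.4)), (np.float64(0.162), np.float64(198.1), np.float64(-0.4)), (np.float64(0.142), np.float64(193.6), np.float64(-1.0)), (
[... 457 characters left out ...]
, (np.float64(0.022), np.float64(166.8), np.float64(2.8)), (np.float64(0.017), np.float64(165.6), np.float64(2.2)), (np.float64(0.012), np.float64(164.5), np.float64(2.6)), (np.float64(0.007), np.float64(163.3), np.float64(1.9)), (np.float64(0.002), np.float64(162.2), np.float64(1.7)), (np.float64(-0.003), np.float64(161.6), np.float64(4.2)), (np.float64(-0.008), np.float64(161.2), np.float64(7.5)), (np.float64(-0.013), np.float64(160.8), np.float64(10.4)), (np.float64(-0.018), np.float64(160.4), np.float64(13.8)), (np.float64(-0.023), np.float64(160.1), np.float64(15.9)), (np.float64(-0.028), np.float64(159.7), np.float64(19.5))]
contact 0.03166686547057221 [-8.9834  0.9329 19.5172] 30.2417
```

```bash
python3 - <<'E'
from h import *
C={n:vision.capture(n) for n in("scene","top")}
a=cv2.resize(C["scene"]["img"][60:260,190:330],None,fx=2.8,fy=2.8,interpolation=2); b=cv2.resize(C["top"]["img"][120:320,230:370],None,fx=2.8,fy=2.8,interpolation=2)
cv2.imwrite("pics/d.png",np.hstack([a,b]))
p=np.load("p.npy")
for t in(0,.2,.42):
    p[3]=t; print(t,[proj(C[n],model(p)[0]["push_pad"]) for n in C])
print(finder.mark_of("push_pad","scene")[:2]and[(k["at"],k["conf"]) for k in finder.mark_of("push_pad","scene")[:2]],monitor.read_time_s())
E
```

```text
0 [(np.float64(253.96841160256997), np.float64(194.34338867505926)), (np.float64(255.46239762355492), np.float64(192.90481108357432))]
0.2 [(np.float64(254.3624400684864), np.float64(181.35218287322198)), (np.float64(258.39685756282273), np.float64(190.60021253316162))]
0.42 [(np.float64(255.16255702581174), np.float64(164.66687208749974)), (np.float64(266.89041970299775), np.float64(188.76244627154912))]
[([253.4, 195.7], 0.85)] 30.4417
```

View pics/d.png

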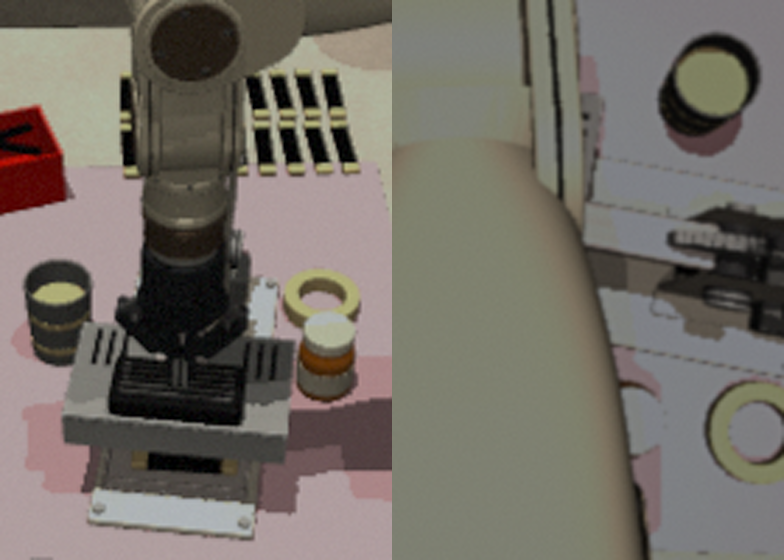

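The scene picture shows the head down on its rest and the fingertip on the black pad, found at (253.4,195.7) against the model's (254,194.3) for angle 0. I'll retreat, check and hand in.

```bash
python3 - <<'E'
from h import *
t=np.array(monitor.read_tcp_pos()); f0=monitor.read_contact_force()
manip.move_linear(t+[0,0,.02],rate=.05); manip.move_linear(t+[0,0,.2],rate=.25); 
manip.reach([.35,.15,.42],monitor.read_ee_rot())
C={n:vision.capture(n) for n in("scene","top")}
p=np.load("p.npy"); p[3]=0
for l in("push_pad","pawl_pad"):
    for n in C:
        m=finder.mark_of(l,n); print(l,n,[(k["at"],round(k["conf"],2)) for k in m[:2]],"model down",np.round(proj(C[n],model(p)[0]["push_pad"]),1) if l=="push_pad" else red(C[n],proj(C[n],[.5357,-.3075,.195])))
for l in("resin_pot","tape_roll","hardener_jar","brush","spray_bottle"): print(l,[[k["at"] for k in finder.mark_of(l,n)[:1]] for n in C])
print(f0,monitor.read_contact_force(),monitor.read_time_s())
cv2.imwrite("pics/e.png",np.hstack([C[n]["img"][:,60:460] for n in C]))
E
```

```text
push_pad scene [([250.5, 196.7], 0.59)] model down [254.  194.3]
push_pad top [([253.9, 191.8], 0.85)] model down [255.5 192.9]
pawl_pad scene [([262.9, 108.8], 0.46)] model down (np.float64(266.53846153846155), np.float64(109.3076923076923), np.int64(52))
pawl_pad top [([421.5, 219.0], 0.74), ([253.7, 191.7], 0.28)] model down (np.float64(419.15983606557376), np.float64(219.56147540983608), np.int64(244))
resin_pot [[[212.9, 184.2]], [[335.1, 153.7]]]
tape_roll [[[303.9, 170.5]], [[358.4, 271.2]]]
hardener_jar [[[306.1, 197.5]], [[309.7, 265.9]]]
brush [[[233.5, 273.1]], [[209.2, 178.5]]]
spray_bottle [[[246.0, 310.2]], [[162.3, 187.4]]]
[-8.33760985 -0.15196624 21.43770711] [-0.48762389 -0.46554847  1.14154593] 33.7833
```

View pics/e.png

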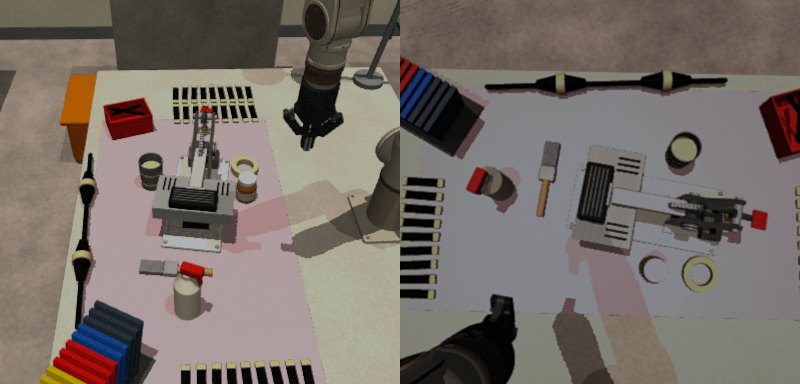

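The picture shows the lamp level on its rest (head at about (254,192) in the top image), the pawl pad still down, and everything else where it was.

```bash
python3 -c "
from h import *
workorder.job_done(); print(monitor.read_time_s())"
```

```text
the job is handed in; nothing more can be done
the job is handed in; nothing more can be done
```

The lamp is down on its rest with the pawl left off, and the job was handed in at about 34 s of the 42 s limit.

- **Pawl:** I pressed the red thumb pad with the shut fingertips. Contact came at 211 mm and it snapped over to its stop at about 197 mm, with a peak of about 16 N against the stop. The drop was about 14–16 mm by contact height and pictures, a little less than the stated 18 mm. With the robot clear, the pad stayed down in both checks after that, including the last one before hand-in.
- **Lamp arm:** I pushed the black pad slowly along its arc until the fingertip met the rest at about 162 mm. I stopped at about 20 N against the rest.
- **Last check:** With the robot clear, the pad was found within about 1–4 px of where the model puts it with the arm down. The pot, tape, jar, brush and bottle were within a few pixels of where they started. I did not measure the tray and slats; in the last pictures the tray is mostly hidden under the head.

**One disagreement:** the force reading stayed near zero from about 271 mm down to 170 mm, though 3–9 N was expected. It rose only to about 2–3 N before the rest. I took no picture between the pawl check and the end of the push, so I can't say whether the fingertip was pushing throughout or the arm had moved ahead of it. That leaves the "don't let it slam" condition unconfirmed.

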